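Reset the length stop of a pug cutting table

ROBOT

A 6-joint arm with a two-finger parallel gripper is mounted at the origin on the work surface. World frame = base frame: x ahead of the robot, y to its left, z up, the work surface at z = 0. Lengths are in mm, angles in degrees, forces in N, time in s.
With the tool pointing down it reaches from about 350 to 850 mm from the base axis. Payload 8.1 kg.
Tool frame: the origin (TCP) lies midway between the tips of the shut fingers; the grasp point (between the pads) lies 19 mm behind it (r.pinch_z is the distance from the TCP to the grasp point, in mm); z points along the fingers, y is the line along which they close (so a half turn about z gives the same grasp; the last joint's range is limited). The gripper opens to 85 mm and grips with 20 to 120 N. Pads are 22 mm wide; open, the fingers measure 114 mm over their backs; the gripper's body (76 mm by 85 mm) begins 54 mm behind the grasp point. The pads swing forward as they close: fully open they stand 13 mm farther back than shut.
Start: joints at [62.544, 7.471, 85.268, -0, 87.261, -4.893], TCP at [230.2, 554.088, 231.292] pointing down, gripper open.
Joint ranges: [-169.43, 169.43], [-51.17, 129.36], [1.28, 143.12], [-76.62, 256.62], [0, 156.53], [-152.29, 152.29]. Speed limits (degrees/s): [136.94, 136.94, 159.86, 180, 180, 180].

INTERFACE

Orientations are given as [roll, pitch, yaw] about the fixed x, y, z axes, in that order (R = Rz(yaw) Ry(pitch) Rx(roll)).
In Python, from bench import sensors, optics, job, r gives the robot as it stands.
- The arm moves only by the tool play_rows, never from a script. Its argument "motion" is a list that holds one entry, the list of rows, each a list of 6 numbers: the shift along the tool's x, y, z in cm, then the turn, a rotation vector about the tool's x, y, z in degrees. In form: [[[x, y, z, ax, ay, az], ...]]. A call has 1 to 5 rows; each row is the pose to reach, as a shift and turn from the pose commanded when the call began, along the tool's axes at that moment; what a row does not reach only later rows make up. A row lasts 1/10 s, in which the tool goes at most 50 mm and 8.59 degrees, less where a joint would pass 70% of its speed; a pose out of reach is approached as far as the arm can. A call with a gripper value outside its range is refused whole. "jaw" is the opening, from 0 (shut) to 1 (fully open), set as the call begins (left out, the last holds). The fingers move at their own pace and stop on an object; "squeeze" is the grip in N (left out, the last holds). Time passes only in rows, so rows that repeat a pose let the fingers close. It gives the time, the measured TCP pose, the force, the opening and the grip force at its end, in the units of the state.
- sensors.sense(): the state, without advancing time (a new reading comes with each control period).
- optics.snapshot(name): name is "scene" or "top" or "wrist"; returns a dict with "pixels" (400x640x3 uint8, red, green, blue), "mtx" (3x3 intrinsics, pixels), "R" (3x3) and "t" (3): a world point X has camera coordinates R X + t; the wrist camera has in their place "T_tool_cam" (4x4, takes a point from camera to tool coordinates, whose origin is the TCP and whose axes are the flange's). Camera axes: x right, y down, z forward; pixel columns grow to the right and rows downward; lengths in mm; the calibration is good to about 2 mm. The wrist camera is an equidistant fisheye: a pixel r from the principal point sees the ray r / f radians off the axis. A picture is of the moment at which its call begins: read the wrist's pose just before it. There is no depth.
- job.hand_in(): hands the job in; it is judged then, once.
The state is a dict: "time": time; "joint_pos": joint angles; "qd": joint speeds; "joint_efforts": joint torques, N m; "tool_pos": TCP position; "tcp_rot": TCP orientation; "ft_force": force on the tool from outside, world axes, zero at the start; "wrist_torque": the same for the moment, N m; "finger_gap": finger opening in mm; "grip_force": force on a finger pad.
Only numpy, scipy, OpenCV 4.12 (cv2) and the standard library are available. Lean on these libraries where they do the work, as an engineer would, in place of code of your own. Each camera call takes 0.05 s, during which the arm holds its last target. There are 200 camera calls.

TASK

The next clay slugs are to be cut one hole longer. First clear the deck of the pug cutting table: put the wooden rib into the bin that already holds ribs and the loop tool into the bin that already holds loop tools. Then pull up the black lock knob of the stop, slide the stop along its tube to the next hole away from the cutting wire and press the knob fully home (the old spring does not seat the pin by itself), and finish while still holding the knob down, with the mug, bowl, jar and kiln post left where they stand.

Things in the scene. Friction and masses are not known exactly. Their poses are not given: they have to be found in the camera images.
- bed: the pug cutting table, fixed: a grey laminate deck 140 mm (x) by 480 mm (y), its top 60 mm above the work surface. Origin: under the deck's centre at work-surface height; y runs along the deck AWAY from the cutting wire, z up. A steel index tube, 25 mm square, runs along y beside the deck at x = +105 mm, its top 100 mm above the work surface, with 13 mm round holes in its top every 40 mm.
- wire_frame (a point): middle of the wooden crossbar on top of the cutting wire's frame, 196 mm above the work surface, across one end of the deck: two upright steel rods, the 18 mm thick crossbar and the wire below it, 176 mm wide, fixed. Axes as bed.
- next_hole (a point): mouth (top centre, 100 mm above the work surface) of the tube's hole in which the pin must end: one hole (40 mm) from the stop's present hole, away from the cutting wire. Axes as bed.
- stop_top (a point): the stop: an aluminium sleeve on the tube, 38 mm wide, 50 mm long, with a steel boss 20 mm across (top 122 mm above the work surface) under the knob; an arm from it holds an upright paddle (110 wide, 8 thick, top 130 mm above the work surface) across the middle of the deck, level with the pin. This point: top centre of the sleeve, 107 mm above the work surface, on the pin's axis. Axes as bed.
- stop (a joint): position of the stop along the tube, m: 0 in the present hole, 0.040 in the next hole away from the cutting wire; grows along the bed's +y. With the pin out it slides with about 2.5 N of friction and stays where it is left; a pin in a hole has 1.5 mm of play either way.
- plunger (a joint): lift of the knob with its pin, m: 0 = fully home, at most 0.018. The 10 mm round-nosed pin below the knob reaches 12 mm into the tube at home, so it clears the hole from 0.012 up and rides on the tube at 0.012 between holes. Lifting takes up to 9 N. Let go over a hole it stops about 5 mm short of home (sticky guide, tired spring); a push of some 3 N sends it home, where it rests.
- knob (a point): centre of the black lock knob on top of the stop's boss: an upright ribbed cylinder 26 mm in diameter, 26 mm high (with the pin home its top is 149 mm and this centre 135.5 mm above the work surface). It rises with the pin and travels with the stop. Axes as bed, z up.
- rib_mid (a point): centre (half-way up) of the loose wooden rib lying flat on the deck, D-shaped, 95 mm (x) by 48 mm (y) by 9 mm thick, about 35 g; the flat edge is at -y, the curved one at +y. It lies on one side of the stop's paddle, the loop tool on the other; which side varies.
- loop_tool_mid (a point): centre (half-way up) of the loose double-ended loop tool lying on the deck: 160 mm long along x, wooden handle 92 mm long and 15 mm thick in the middle, a flat steel wire loop up to 28 mm wide at either end, about 40 g.
- rib_bin: grey open-topped plastic bin, fixed: 200 (x) x 150 (y) x 50 mm high, walls and floor 4 mm. Origin: centre of its underside, z up. Two wooden ribs like the one on the deck already lie in it, end to end along its +y side, some 50 mm wide. The two bins stand at the left and right of the bed and look alike; which is where varies.
- tool_bin: grey open-topped plastic bin, fixed: 200 (x) x 150 (y) x 50 mm high, walls and floor 4 mm. Origin: centre of its underside, z up. Two loop tools like the one on the deck already lie lengthwise in it, in its +y half.
- mug_mid (a point): middle of a terracotta mug, 80 mm across, 95 mm high, standing beyond the bed; leave it alone.
- bowl_mid (a point): middle of a white bowl, 120 mm across, 55 mm high, standing beyond the bed; leave it alone.
- glaze_jar_mid (a point): middle of a white glaze jar, 72 mm across, 100 mm high; leave it alone.
- kiln_post_mid (a point): middle of an upright fireclay kiln post, 40 x 40 x 90 mm; leave it alone.

How it is judged (in metres and radians):
On the way, in this order (a step that is already met when the one before it is completed fails the run):
1. the rib lies in the ribs' bin and the loop tool in the loop tools' bin, both let go (x of rib_mid in the frame of rib_bin between -0.095 and 0.095 m and y of rib_mid in the frame of rib_bin between -0.072 and 0.072 m and z of rib_mid in the frame of rib_bin between 0 and 0.055 m and contact force between each of rib, loop_tool and the fingers below 0.05 N and x of loop_tool_mid in the frame of tool_bin between -0.095 and 0.095 m and y of loop_tool_mid in the frame of tool_bin between -0.072 and 0.072 m and z of loop_tool_mid in the frame of tool_bin between 0 and 0.055 m), for 0.2 s.
2. the lock knob is pulled up until the pin is out of its hole (value of joint plunger above 0.01 m), for 0.05 s.
At the end, for the whole second after the job is handed in: Rib and loop tool at rest, let go, inside the bins of their kind; the pin in the next hole (stop within 3 mm of 40 mm, knob within 2 mm of home) with the fingers still on the knob at 2 N or more; mug, bowl, jar and kiln post within 30 mm of where they stood (all of step 1 and value of joint stop between 0.037 and 0.043 m and value of joint plunger below 0.002 m and contact force between the fingers and plunger above 2 N and linear speed of each of rib, loop_tool below 0.02 m/s and distance of each of mug_mid, bowl_mid, glaze_jar_mid, kiln_post_mid from where it was at the start of the episode below 0.03 m); the arm keeps its last pose, push and grip.
It fails at once if the mug is knocked about (moved more than 30 mm or tipped over) (distance of mug_mid from where it was at the start of the episode above 0.03 m or angle between mug_mid's own z axis and vertical above 0.5 rad).
It fails at once if the bowl is knocked about (moved more than 30 mm or tipped over) (distance of bowl_mid from where it was at the start of the episode above 0.03 m or angle between bowl_mid's own z axis and vertical above 0.5 rad).
It fails at once if the glaze jar is knocked about (moved more than 30 mm or tipped over) (distance of glaze_jar_mid from where it was at the start of the episode above 0.03 m or angle between glaze_jar_mid's own z axis and vertical above 0.5 rad).
It fails at once if the kiln post is knocked about (moved more than 30 mm or tipped over) (distance of kiln_post_mid from where it was at the start of the episode above 0.03 m or angle between kiln_post_mid's own z axis and vertical above 0.5 rad).
It also fails if it takes over 70 s, if anything falls off the work surface, if the arm or the gripper's body presses on something with over 40 N, if the wrist force passes 120 N, or if a joint passes its speed limit or range.

## Working session

There is one attempt and no reset: what is moved stays moved. The work goes in short steps, Python scripts to look and compute and a tool call to move; the robot and the scene stay as the last step left them, time stands still between calls to the robot, and variables do not carry over. Pictures are saved under pics/ and viewed, at most 10 in all, crops included, and the job is handed in when it is done.

Besides the shell and the picture viewer there is one more tool, called by a JSON object that holds its "name" and its "arguments". play_rows: Moves the arm, as the interface text tells. Its arguments: {"type":"object","properties":{"motion":{"type":"array","items":{"type":"array","items":{"type":"array","items":{"type":"number"}}}},"jaw":{"type":"number"},"squeeze":{"type":"number"}},"required":["motion"]}

```bash
mkdir -p pics; ls
cat > h.py <<'E'
import numpy as np,cv2
from bench import sensors,optics,job,r
from scipy.spatial.transform import Rotation as Ro
def snap(n,f):
    d=optics.snapshot(n); cv2.imwrite(f'pics/{f}.png',cv2.cvtColor(np.asarray(d['pixels']),cv2.COLOR_RGB2BGR)); return d
def ray(d,u,v,z):
    R=np.array(d['R']);t=np.array(d['t']);c=-R.T@t
    w=R.T@np.linalg.inv(np.array(d['mtx']))@[u,v,1]
    return c+w*(z-c[2])/w[2]
E
python3 - <<'E'
from h import *
import pickle
for n in('scene','top'):
    d=snap(n,n+'0'); pickle.dump(d,open(n+'0.pkl','wb')); print(n,np.array(d['mtx']).tolist(),(-np.array(d['R']).T@d['t']).round(1))
s=sensors.sense();print(s['tool_pos'],s['tcp_rot'],s['ft_force'],s['finger_gap'],s['time'],r.pinch_z)
E
```

```text
pics
scene [[366.9009772200448, 0.0, 312.95473729821356], [0.0, 366.9009772200448, 201.59339044079175], [0.0, 0.0, 1.0]] [1386.7  129.2  704.9]
top [[429.18153691623195, 0.0, 318.3100056532147], [0.0, 429.18153691623195, 194.6123041010068], [0.0, 0.0, 1.0]] [ 429.8    9.4 1250.9]
[230.00000926 553.63537551 230.34528449] [-1.79905557e+02 -5.41639307e-03  1.57435522e+02] [-0.11434971 -0.47863145  0.68060689] 85.49439013037397 0.1 18.700000000000003
```

View pics/top0.png

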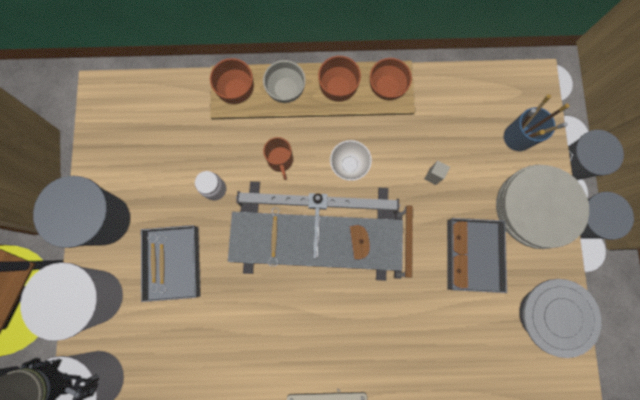

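View pics/scene0.png

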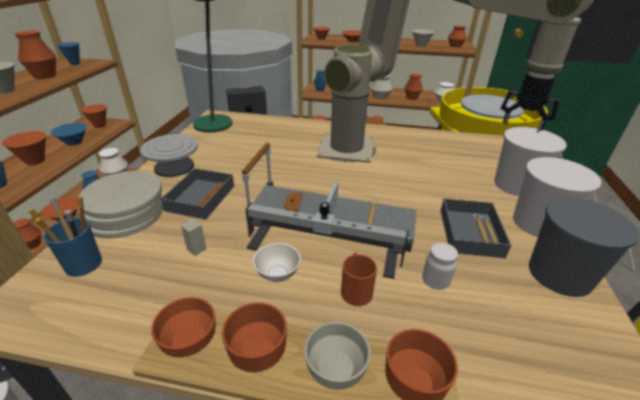

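The top view has world +x up and +y left. The bed is in the middle with the wire at right (408,240). The rib is at (360,242), the loop tool at (275,238) and the knob at (317,198). The tool bin is at left (170,264) and the rib bin at right (477,256).

Run:
```python
from h import *
import pickle
d=pickle.load(open('top0.pkl','rb'));im=np.array(d['pixels']);hsv=cv2.cvtColor(im,cv2.COLOR_RGB2HSV)
def comp(mask,box,z,name):
    m=np.zeros(mask.shape,np.uint8);u0,v0,u1,v1=box;m[v0:v1,u0:u1]=mask[v0:v1,u0:u1]
    n,l,s,c=cv2.connectedComponentsWithStats(m)
    k=1+np.argmax(s[1:,4]);pts=np.argwhere(l==k)[:,::-1]
    P=np.array([ray(d,u,v,z)[:2] for u,v in pts],np.float32)
    print(name,s[k],c[k].round(1),ray(d,*c[k],z).round(1),'rect',cv2.minAreaRect(P))
H,S,V=[hsv[...,i].astype(int) for i in range(3)]
warm=((S>70)&(H<25)).astype(np.uint8)
comp(warm,(340,218,380,265),66,'rib')
comp(warm,(262,210,290,266),67,'loop')
comp((V<60).astype(np.uint8),(305,188,330,212),149,'knob')
comp(warm,(400,200,420,282),196,'bar')
comp((S<60).astype(np.uint8),(222,205,402,275),60,'deck')
comp((S<70).astype(np.uint8),(135,220,206,306),50,'tbin')
comp((S<70).astype(np.uint8),(440,212,512,298),50,'rbin')
comp((S<60).astype(np.uint8),(232,188,402,212),100,'tube')
for b in((135,220,206,306),(440,212,512,298)):comp(warm*0+((S>60)&(H<25)).astype(np.uint8),(b[0]+10,b[1]+10,b[2]-10,b[3]-10),10,'content')
cv2.imwrite('pics/crop.png',cv2.cvtColor(cv2.resize(im[185:285,220:420],None,fx=4,fy=4,interpolation=cv2.INTER_CUBIC),cv2.COLOR_RGB2BGR))
for n,u,v,z in(('mug',278,152,95),('bowl',350,160,55),('jar',206,182,100),('post',439,172,90)):print(n,ray(d,u,v,z).round())
```

```text
rib [350 225  20  34 515] [359.5 241.4] [ 513.1 -102.6   66. ] rect ((513.7832641601562, -104.19682312011719), (92.01386260986328, 46.45093536376953), 5.868236064910889)
loop [272 216   5  41 162] [273.8 235.2] [536.4 132.9  67. ] rect ((534.6377563476562, 132.5104522705078), (11.065314292907715, 110.1812744140625), 89.52033996582031)
knob [316 201   4   2   5] [317.4 201.2] [614.5  10.3 149. ] rect ((613.6636962890625, 10.08434772491455), (7.809359073638916, 2.6381921768188477), 88.47102355957031)
bar [ 400  200   20   82 1394] [410.9 240.3] [ 503.5 -216.2  196. ] rect ((504.67474365234375, -213.19606018066406), (47.27882385253906, 199.59532165527344), 86.53650665283203)
deck [ 227  205  175   70 9129] [315.7 238.7] [524.2  17.7  60. ] rect ((523.546142578125, 20.28704833984375), (482.0962829589844, 190.47894287109375), 88.47320556640625)
tbin [ 140  224   61   79 4094] [170.2 263.1] [468.4 422.1  50. ] rect ((470.6632995605469, 423.327880859375), (203.40423583984375, 164.86947631835938), 2.9204936027526855)
rbin [ 447  212   65   82 3729] [482.1 253.4] [ 472.2 -442.1   50. ] rect ((480.4385070800781, -435.75457763671875), (180.0367889404297, 225.52035522460938), 85.40882110595703)
tube [ 236  188  165   24 2236] [315.7 200.9] [623.6  14.9 100. ] rect ((627.5051879882812, 9.168960571289062), (446.0054016113281, 63.51743698120117), 88.47575378417969)
content [151 243   5  40 166] [153.  262.6] [472.3 485.2  10. ] rect ((473.0708923339844, 485.0543518066406), (110.87932586669922, 11.446647644042969), 2.5279459953308105)
content [453 222  15  66 918] [460.2 254.7] [ 471.8 -394.4   10. ] rect ((473.84027099609375, -394.05364990234375), (40.3755989074707, 185.9837188720703), 85.26506805419922)
mug [766. 117.  95.]
bowl [748. -86.  55.]
jar [684. 314. 100.]
post [ 697. -329.   90.]
```

View pics/crop.png

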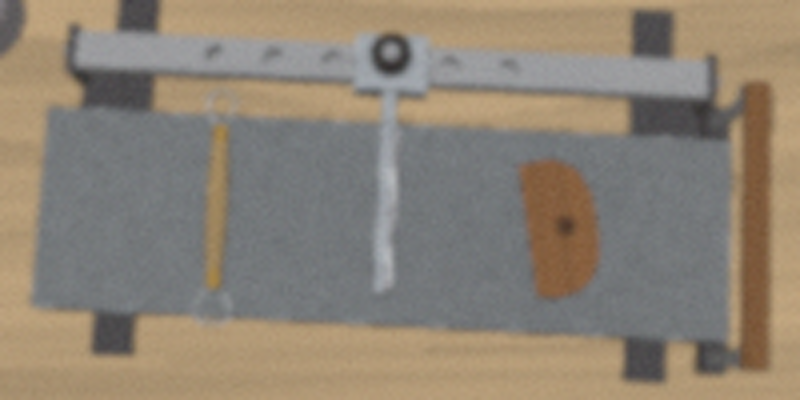

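The crop shows the tube holes at about 60 px (40 mm) spacing in a line and the knob top at crop (390,50). The loop handle runs from (221,125) to (213,290). The rib's curved side faces the wire.

```bash
cat >> h.py <<'E'
def go(x,y,z,yaw,tilt0=None):
    s=sensors.sense();p=np.array(s['tool_pos']);R=Ro.from_euler('xyz',s['tcp_rot'],degrees=True)
    T=Ro.from_euler('xyz',[180,0,yaw],degrees=True)
    print('t',round(s['time'],2),'tcp',p.round(1),np.round(s['tcp_rot'],1),'F',np.round(s['ft_force'],1),'shift cm',R.inv().apply(np.array([x,y,z])-p).round(2)/10,'rot',np.rad2deg((R.inv()*T).as_rotvec()).round(1))
E
python3 - <<'E'
from h import *
import pickle
d=pickle.load(open('top0.pkl','rb'))
c=lambda u,v,z:ray(d,220+(u+.5)/4-.5,185+(v+.5)/4-.5,z)[:2]
h=np.array([c(u,v,100) for u,v in((213,51),(273,54),(333,57),(451,61),(511,65))]);print(h.round(1))
print('yaw',np.degrees(np.arctan2(-(h[0]-h[4])[0],(h[0]-h[4])[1])),'hole est',((h[2]+h[3])/2).round(1))
print('knob',c(390,50,149).round(1))
a,b=c(221,125,67),c(213,290,67);print('loop',((a+b)/2).round(1),a-b)
a,b=c(519,166,66),c(540,298,66);print('rib flat ends',a,b,'rib curve',c(600,228,66))
# bins: rim corners
for n,q in(('t',((141,229),(197,226),(201,297),(143,302))),('r',((448,219),(504,222),(507,293),(447,291)))):
    P=np.array([ray(d,*p,50)[:2] for p in q]);print(n,P.round(0).tolist(),P.mean(0).round(1))
go(532,133,170,177)
E
```

```text
[[636.5 131.3]
 [633.3  90.5]
 [630.1  49.7]
 [625.2 -30.4]
 [621.4 -71.1]]
yaw -4.257889783956559 hole est [627.7   9.6]
knob [625.2  10.8]
loop [533.3 132.8] [113.42866883  -6.36166052]
rib flat ends [556.06765289 -76.30588296] [465.34847582 -87.09078878] rib curve [ 511.85412766 -130.29547428]
t [[565.0, 507.0], [569.0, 350.0], [375.0, 335.0], [366.0, 492.0]] [468.7 421.2]
r [[571.0, -355.0], [558.0, -512.0], [364.0, -500.0], [373.0, -337.0]] [ 466.3 -426. ]
t 0.1 tcp [230.  553.6 230.3] [-179.9   -0.   157.4] F [-0.1 -0.5  0.7] shift cm [-44.029 -27.245   6.075] rot [ -0.1  -0.  -19.6]
```

{"name": "play_rows", "arguments": {"motion": [[[-4,-2.5,0,0,0,-7],[-8,-5,0,0,0,-14],[-12,-7.5,0,0,0,-19.6],[-16,-10,0,0,0,-19.6],[-20,-12.4,0,0,0,-19.6]]]}}

```text
time: 0.6
tool_pos: [367.8, 361.1, 230.9]
tcp_rot: [-180.0, -0.0, 177.1]
ft_force: [1.2, -0.3, 0.4]
finger_gap: 85.3
grip_force: 0.0
```

{"name": "play_rows", "arguments": {"motion": [[[-2.5,-3,0.6,0,0,0],[-5,-6,1.2,0,0,0],[-7.5,-9,1.8,0,0,0],[-10,-12,2.4,0,0,0],[-12.5,-15,3,0,0,0]]]}}

```text
time: 1.1
tool_pos: [484.9, 205.1, 200.7]
tcp_rot: [-180.0, -0.0, 177.0]
ft_force: [0.8, 0.7, -0.2]
finger_gap: 85.5
grip_force: 0.0
```

{"name": "play_rows", "arguments": {"motion": [[[-2.5,-3,1,0,0,0],[-5,-6,2,0,0,0],[-5.2,-7,3.1,0,0,0],[-5.2,-7,3.1,0,0,0]]]}}

```text
time: 1.5
tool_pos: [531.5, 132.3, 167.7]
tcp_rot: [-179.9, -0.3, 176.9]
ft_force: [-0.1, -0.7, -0.4]
finger_gap: 85.2
grip_force: 0.0
```

Run:
```python
from h import *
import pickle
s=sensors.sense();d=snap('wrist','w1');d['s']=s;pickle.dump(d,open('w1.pkl','wb'));print(np.array(d['mtx']).tolist(),np.array(d['T_tool_cam']).round(3).tolist(),s['time'])
go(533,133,62,177)
```

```text
[[309.70691628693146, 0.0, 319.2671156277707], [0.0, 309.70691628693146, 197.46322371771222], [0.0, 0.0, 1.0]] [[-0.001, -0.952, -0.306, 78.719], [1.0, -0.001, -0.0, 1.087], [0.0, -0.306, 0.952, -142.104], [0.0, 0.0, 0.0, 1.0]] 1.5
t 1.55 tcp [531.5 133.7 168.9] [-180.    -0.2  176.9] F [-0.3  0.5 -0.7] shift cm [-0.185 -0.056 10.688] rot [-0.  -0.2 -0.1]
```

View pics/w1.png

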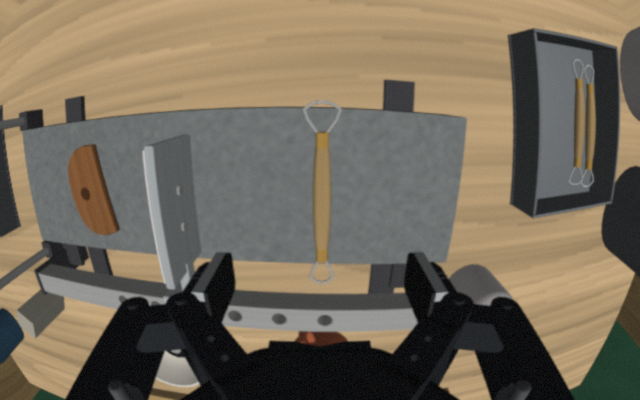

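The wrist view shows the handle from (321,133) to (321,262), between the open fingers. The tool bin is at right, with rim corners at about (511,35), (617,48), (609,200) and (527,214). The rib is at (93,192), and the tube holes are at (235,316), (279,319) and (325,320).

```bash
cat >> h.py <<'E'
def wray(d,u,v,z):
    s=d['s'];K=np.array(d['mtx']);T=np.array(d['T_tool_cam']);R=Ro.from_euler('xyz',s['tcp_rot'],degrees=True)
    q=np.array([(u-K[0,2])/K[0,0],(v-K[1,2])/K[1,1]]);th=np.hypot(*q)
    w=np.r_[q/th*np.sin(th),np.cos(th)];w=R.apply(T[:3,:3]@w);c=R.apply(T[:3,3])+s['tool_pos']
    return c+w*(z-c[2])/w[2]
E
python3 - <<'E'
from h import *
import pickle
d=pickle.load(open('w1.pkl','rb'))
a,b=wray(d,321,133,67),wray(d,321,262,67);print('loop',a,b,(a+b)/2)
print('wire ends',wray(d,321,100,62),wray(d,321,283,62))
for q in((511,35),(617,48),(609,200),(527,214)):print('tbin',wray(d,*q,50).round(1))
print('rib',[wray(d,*q,66).round(1) for q in((95,144),(118,232),(68,190))])
for q in((235,316),(279,319),(325,320)):print('hole',wray(d,*q,100).round(1))
for q in((577,130),(590,130)):print('tools',wray(d,*q,12).round(1))
E
```

```text
loop [477.62913769 137.57032902  67.        ] [591.06958672 131.42211863  67.        ] [534.34936221 134.49622382  67.        ]
wire ends [451.63949891 139.02683358  62.        ] [617.0069345  130.05668087  62.        ]
tbin [385.8 321.9  50. ]
tbin [367.9 500.   50. ]
tbin [559.8 503.2  50. ]
tbin [566.5 352.6  50. ]
rib [array([465.1, -78.6,  66. ]), array([556.1, -72.8,  66. ]), array([ 507.6, -133.4,   66. ])]
hole [625.8  53.2 100. ]
hole [628.8  92.7 100. ]
hole [631.4 132.6 100. ]
tools [477.6 458.   12. ]
tools [476.1 485.7  12. ]
```

{"name": "play_rows", "arguments": {"motion": [[[-0.3,0.1,4,0,0,0],[-0.3,0.1,8,0,0,0],[-0.3,0.1,10.6,0,0,0],[-0.3,0.1,10.6,0,0,0]]], "jaw": 0.6}}

```text
time: 1.95
tool_pos: [531.6, 135.9, 60.3]
tcp_rot: [-179.9, -0.4, 177.1]
ft_force: [-1.2, -0.7, -0.4]
finger_gap: 51.4
grip_force: 0.0
```

{"name": "play_rows", "arguments": {"motion": [[[0,0,0,0,0,0],[0,0,0,0,0,0],[0,0,0,0,0,0],[0,0,0,0,0,0],[0,0,0,0,0,0]]], "jaw": 0, "squeeze": 40}}

```text
time: 2.45
tool_pos: [537.7, 135.5, 67.2]
tcp_rot: [179.9, 0.2, 177.0]
ft_force: [-1.1, 2.0, 7.3]
finger_gap: 13.4
grip_force: 39.9
```

{"name": "play_rows", "arguments": {"motion": [[[0,0,-4,0,0,0],[0,0,-7,0,0,0],[1.4,4.8,-7,0,0,0],[3,9.6,-7,0,0,-3],[4.5,14.4,-7,0,0,-6]]]}}

```text
time: 2.95
tool_pos: [499.0, 281.6, 136.4]
tcp_rot: [179.9, 0.2, -176.9]
ft_force: [0.9, 0.7, -1.0]
finger_gap: 12.7
grip_force: 39.2
```

{"name": "play_rows", "arguments": {"motion": [[[0.9,4.6,0,0,0,0],[1.8,9.2,0,0,0,0],[2.1,11.5,0,0,0,0],[2.1,11.5,2,0,0,0],[2.1,11.5,3,0,0,0]]]}}

```text
time: 3.45
tool_pos: [471.0, 394.8, 104.2]
tcp_rot: [180.0, 0.0, -176.9]
ft_force: [-0.2, 0.1, -0.8]
finger_gap: 13.0
grip_force: 39.3
```

Run:
```python
from h import *
import pickle
s=sensors.sense();d=snap('wrist','w2');d['s']=s;pickle.dump(d,open('w2.pkl','wb'));print(s['finger_gap'])
go(470,395,18,183)
```

```text
12.991006380501398
t 3.5 tcp [470.2 393.3 101.9] [-1.799e+02 -1.000e-01 -1.769e+02] F [-0.9 -1.6 -1.4] shift cm [-0.014  0.19   8.391] rot [-0.1 -0.1  0.1]
```

View pics/w2.png

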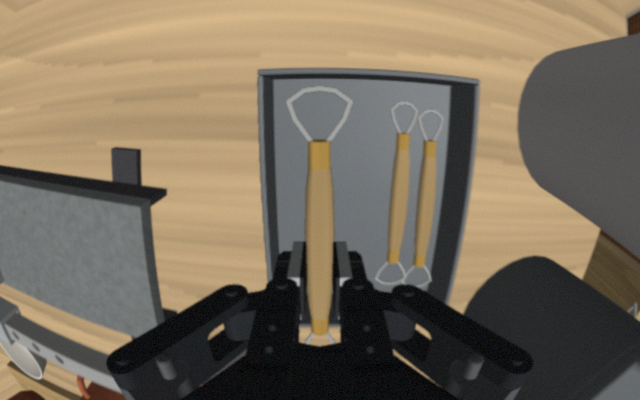

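The held loop tool hangs over the -y half of the tool bin, clear of the walls (columns 262 and 475 at the rim) and of the two tools already there.

{"name": "play_rows", "arguments": {"motion": [[[0,0.2,4,0,0,0],[0,0.2,7,0,0,0],[0,0.2,8.3,0,0,0],[0,0.2,8.3,0,0,0]]]}}

```text
time: 3.9
tool_pos: [470.1, 394.1, 19.3]
tcp_rot: [-179.9, -0.2, -177.0]
ft_force: [-0.4, -1.2, -0.5]
finger_gap: 13.3
grip_force: 39.3
```

{"name": "play_rows", "arguments": {"motion": [[[0,0,0,0,0,0],[0,0,0,0,0,0],[0,0,0,0,0,0]]], "jaw": 0.4}}

```text
time: 4.2
tool_pos: [472.7, 396.7, 23.5]
tcp_rot: [179.9, 0.2, -177.0]
ft_force: [0.1, -0.1, 0.0]
finger_gap: 33.8
grip_force: 0.0
```

{"name": "play_rows", "arguments": {"motion": [[[0,0,-3,0,0,0],[0,0,-7,0,0,0],[0,0,-12,0,0,0],[0,0,-16,0,0,0],[0,0,-16,0,0,0]]]}}

```text
time: 4.7
tool_pos: [475.1, 398.6, 191.3]
tcp_rot: [179.5, 0.7, -177.0]
ft_force: [0.6, 0.7, 0.5]
finger_gap: 34.1
grip_force: 0.0
```

Run:
```python
from h import *
go(511,-106,150,186.8)
```

```text
t 4.7 tcp [475.1 398.6 191.3] [ 179.5    0.7 -177. ] F [0.6 0.7 0.5] shift cm [ -0.85  -50.615   3.745] rot [ 0.4  0.7 -3.8]
```

{"name": "play_rows", "arguments": {"motion": [[[-0.1,-4.9,0.5,0,0,0],[-0.2,-9.8,1,0,0,0],[-0.3,-14.7,1.5,0,0,0],[-0.5,-19.6,2,0,0,0],[-0.6,-24.5,2,0,0,0]]], "jaw": 1}}

```text
time: 5.2
tool_pos: [489.9, 149.7, 161.2]
tcp_rot: [-180.0, 0.0, -176.9]
ft_force: [1.2, -0.1, 1.1]
finger_gap: 85.3
grip_force: 0.0
```

{"name": "play_rows", "arguments": {"motion": [[[-0.1,-4.9,0,0,0,0],[-0.2,-9.8,0,0,0,0],[-0.3,-14.7,0,0,0,0],[-0.5,-19.6,0,0,0,0],[-0.6,-24.5,0,0,0,0]]]}}

```text
time: 5.7
tool_pos: [509.5, -94.9, 162.2]
tcp_rot: [-180.0, 0.1, -177.0]
ft_force: [1.4, 0.1, -1.1]
finger_gap: 85.6
grip_force: 0.0
```

{"name": "play_rows", "arguments": {"motion": [[[0,-1.5,0,0,0,-2],[0,-1.5,0,0,0,-2],[0,-1.5,0,0,0,-2]]]}}

```text
time: 6.0
tool_pos: [510.1, -107.7, 161.6]
tcp_rot: [180.0, 0.0, -175.1]
ft_force: [-0.6, -0.2, 0.4]
finger_gap: 85.3
grip_force: 0.0
```

Run:
```python
from h import *
import pickle
s=sensors.sense();d=snap('wrist','w3');d['s']=s;pickle.dump(d,open('w3.pkl','wb'))
go(511,-106,62,185)
im=np.array(d['pixels']);hsv=cv2.cvtColor(im,cv2.COLOR_RGB2HSV).astype(int)
m=((hsv[...,1]>100)&(hsv[...,0]<20)).astype(np.uint8);m[:110]=0;m[300:]=0;m[:,:250]=0;m[:,400:]=0
n,l,st,c=cv2.connectedComponentsWithStats(m);k=1+np.argmax(st[1:,4]);print(st[k],c[k])
P=np.array([wray(d,u,v,67)[:2] for v,u in np.argwhere(l==k)],np.float32);print(cv2.minAreaRect(P))
```

```text
t 6.05 tcp [ 510.1 -107.1  161.5] [ 180.    0. -175.] F [0.1 0.2 0.9] shift cm [-0.096  0.094  9.95 ] rot [0. 0. 0.]
[ 296  146   58  109 5602] [326.54266333 199.66101392]
((512.2163696289062, -102.34062194824219), (93.06627655029297, 46.61879348754883), 5.811057090759277)
```

View pics/w3.png

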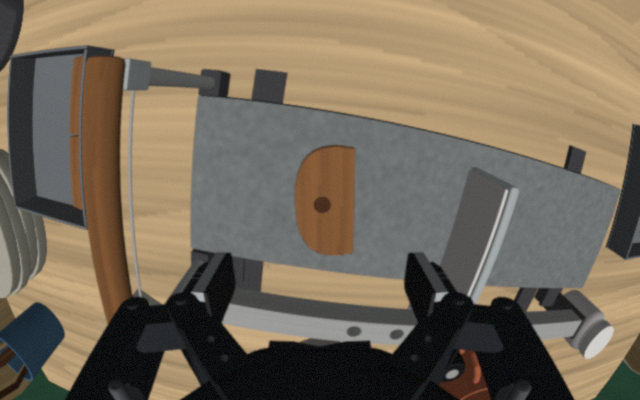

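The rib is centred between the fingers, with its flat edge toward the paddle at column 354. Its centre is (512,-102), 93 x 47 mm, which matches the given size.

{"name": "play_rows", "arguments": {"motion": [[[-0.2,0.5,4,0,0,-0.8],[-0.2,0.5,8,0,0,-0.8],[-0.2,0.5,10.2,0,0,-0.8],[-0.2,0.5,10.2,0,0,-0.8]]]}}

```text
time: 6.45
tool_pos: [508.4, -100.1, 55.4]
tcp_rot: [179.8, -0.4, -174.1]
ft_force: [-0.9, 0.7, -0.9]
finger_gap: 85.4
grip_force: 0.0
```

{"name": "play_rows", "arguments": {"motion": [[[0,0,0,0,0,0],[0,0,0,0,0,0],[0,0,0,0,0,0],[0,0,0,0,0,0]]], "jaw": 0, "squeeze": 40}}

```text
time: 6.85
tool_pos: [513.5, -102.9, 61.9]
tcp_rot: [-179.9, 0.2, -174.2]
ft_force: [-1.2, 1.6, 6.1]
finger_gap: 46.6
grip_force: 40.9
```

{"name": "play_rows", "arguments": {"motion": [[[0,0,-2,0,0,0],[0,0,-6,0,0,0],[0,0,-11,0,0,0],[0,0,-16,0,0,0],[0,0,-20,0,0,0]]]}}

```text
time: 7.35
tool_pos: [512.4, -102.9, 264.4]
tcp_rot: [-179.9, 0.3, -174.2]
ft_force: [0.9, -0.6, -0.6]
finger_gap: 46.2
grip_force: 41.4
```

{"name": "play_rows", "arguments": {"motion": [[[1.2,-4.8,0,0,0,0],[2.4,-9.6,0,0,0,0],[3.6,-14.4,0,0,0,0],[4.8,-19.2,0,0,0,0],[5.8,-24.2,0,0,0,0]]]}}

```text
time: 7.85
tool_pos: [478.3, -350.5, 261.3]
tcp_rot: [-179.9, 0.1, -174.2]
ft_force: [1.4, 0.7, 0.5]
finger_gap: 46.1
grip_force: 41.4
```

{"name": "play_rows", "arguments": {"motion": [[[1.1,-4.8,0,0,0,5],[2.25,-9.6,0,0,0,10.3],[2.25,-9.6,5,0,0,10.3],[2.25,-9.6,10,0,0,10.3],[2.25,-9.6,12,0,0,10.3]]]}}

```text
time: 8.35
tool_pos: [463.9, -444.8, 134.4]
tcp_rot: [179.8, -0.2, 175.5]
ft_force: [-0.5, 1.3, -1.0]
finger_gap: 46.7
grip_force: 41.4
```

Run:
```python
from h import *
import pickle
s=sensors.sense();d=snap('wrist','w4');d['s']=s;pickle.dump(d,open('w4.pkl','wb'));print(s['finger_gap'])
go(466,-447,24,175.5)
```

```text
46.719473205257145
t 8.4 tcp [ 463.3 -443.7  132.2] [179.6  -0.4 175.5] F [-1.   1.4 -3.6] shift cm [-0.369 -0.372 10.815] rot [ 0.4 -0.4 -0. ]
```

View pics/w4.png

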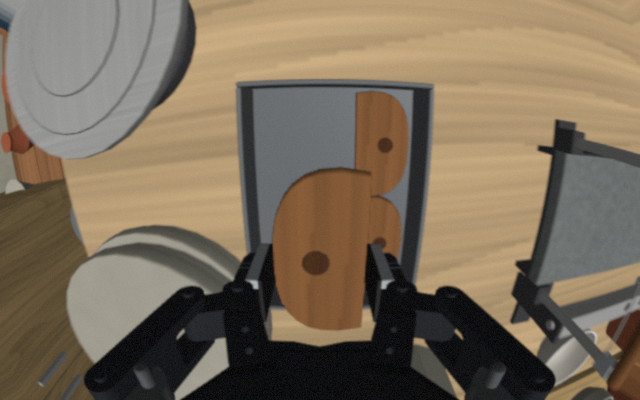

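Run:
```python
from h import *
import pickle
d=pickle.load(open('w4.pkl','rb'))
for q in((237,85),(433,85),(246,230),(422,230)):print('rim',wray(d,*q,50).round(1))
for q in((356,130),(408,130)):print('rib edge',wray(d,*q,13).round(1))
```

```text
rim [ 366.5 -496.2   50. ]
rim [ 376.4 -350.7   50. ]
rim [ 480.5 -504.6   50. ]
rim [ 493.  -360.2   50. ]
rib edge [ 411.8 -407.7   13. ]
rib edge [ 414.2 -361.7   13. ]
```

The bin's free -y part lies under the held rib. The existing ribs end near y=-412 and the -y wall is near y=-503, so the rib fits at y about -445.

{"name": "play_rows", "arguments": {"motion": [[[-0.3,0,4,0,0,0],[-0.5,0,8,0,0,0],[-0.5,0,10.6,0,0,0],[-0.5,0,10.6,0,0,0]]]}}

```text
time: 8.8
tool_pos: [469.4, -444.5, 30.3]
tcp_rot: [179.8, -0.2, 175.5]
ft_force: [-0.7, 0.5, -0.7]
finger_gap: 46.6
grip_force: 41.4
```

{"name": "play_rows", "arguments": {"motion": [[[0,0,0,0,0,0],[0,0,0,0,0,0],[0,0,0,0,0,0],[0,0,0,0,0,0]]], "jaw": 0.7}}

```text
time: 9.2
tool_pos: [471.9, -447.6, 35.5]
tcp_rot: [-179.9, 0.1, 175.5]
ft_force: [-0.5, -0.1, 0.7]
finger_gap: 59.5
grip_force: 0.0
```

{"name": "play_rows", "arguments": {"motion": [[[0,0,-3,0,0,0],[0,0,-7,0,0,0],[0,0,-12,0,0,0],[0,0,-17,0,0,0],[0,0,-22,0,0,0]]]}}

```text
time: 9.7
tool_pos: [470.8, -446.4, 256.2]
tcp_rot: [-180.0, 0.0, 175.5]
ft_force: [0.2, -0.9, 0.2]
finger_gap: 59.8
grip_force: 0.0
```

Run:
```python
from h import *
d=optics.snapshot('top');im=np.array(d['pixels'])[...,::-1]
cv2.imwrite('pics/t2.png',cv2.resize(np.vstack([im[215:305,130:210],im[215:305,440:520]]),None,fx=3.2,fy=3.2))
go(625,11,190,176)
```

```text
t 9.75 tcp [ 473.2 -448.9  267.7] [-179.4    0.6  175.5] F [ 0.6 -0.7  8.9] shift cm [-11.474  47.112   7.41 ] rot [-0.6  0.6 -0.5]
```

View pics/t2.png

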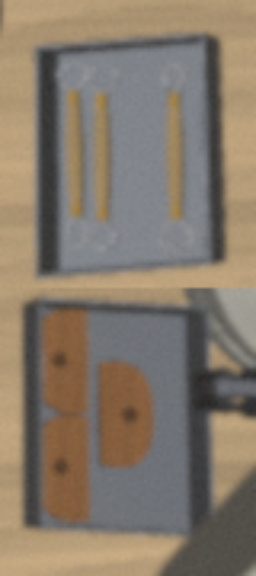

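Both items lie in their bins: three loop tools in the upper crop, three ribs in the lower. Next, the knob.

{"name": "play_rows", "arguments": {"motion": [[[-1.2,4.7,0,0,0,0],[-2.4,9.4,0,0,0,0],[-3.6,14.1,0,0,0,0],[-4.8,18.8,0,0,0,0],[-6,23.5,0,0,0,0]]], "jaw": 1}}

```text
time: 10.25
tool_pos: [549.5, -215.2, 254.0]
tcp_rot: [-180.0, 0.1, 175.5]
ft_force: [0.3, 0.6, 0.2]
finger_gap: 85.6
grip_force: 0.0
```

{"name": "play_rows", "arguments": {"motion": [[[-1.2,4.7,0,0,0,0],[-2.4,9.4,0,0,0,0],[-3.6,14.1,0,0,0,0],[-4.8,18.8,1,0,0,0],[-5.8,23.4,3,0,0,0]]]}}

```text
time: 10.75
tool_pos: [626.6, 12.9, 226.3]
tcp_rot: [180.0, 0.3, 175.5]
ft_force: [0.0, 0.0, 0.0]
finger_gap: 85.4
grip_force: 0.0
```

{"name": "play_rows", "arguments": {"motion": [[[0,0,2,0,0,0],[0,0,2.5,0,0,0],[0,0,2.5,0,0,0]]]}}

```text
time: 11.05
tool_pos: [624.1, 10.5, 198.0]
tcp_rot: [-180.0, -0.1, 175.5]
ft_force: [-0.6, -0.2, -0.2]
finger_gap: 85.6
grip_force: 0.0
```

Run:
```python
from h import *
import pickle
s=sensors.sense();d=snap('wrist','w5');d['s']=s;pickle.dump(d,open('w5.pkl','wb'))
go(625,11,118,176)
```

```text
t 11.1 tcp [624.7  10.  199.3] [-180.     0.   175.5] F [ 1.  -0.6 -0. ] shift cm [-0.02   0.103  8.127] rot [-0.   0.  -0.5]
```

View pics/w5.png

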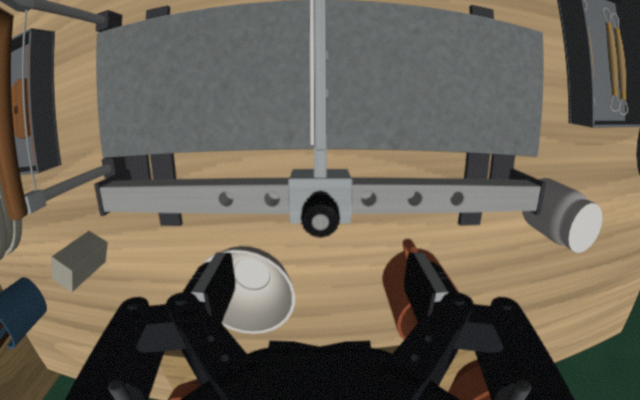

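The knob top is at (319,221), with holes at (272,199) and (367,199). The fingers straddle the knob column.

Run:
```python
from h import *
import pickle
d=pickle.load(open('w5.pkl','rb'))
print('knob',wray(d,319.5,221,149).round(1))
for u in(226,272,367,414,457):print(wray(d,u,199,100).round(1))
```

```text
knob [623.2  11.7 149. ]
[617.5 -66.7 100. ]
[620.6 -27.2 100. ]
[626.8  50.6 100. ]
[630.1  91.  100. ]
[633.3 131.5 100. ]
```

{"name": "play_rows", "arguments": {"motion": [[[0.1,0.15,3,0,0,0],[0.1,0.15,6,0,0,0],[0.1,0.15,8,0,0,0],[0.1,0.15,8,0,0,0],[0.1,0.15,8,0,0,0]]], "jaw": 0.7}}

```text
time: 11.6
tool_pos: [624.6, 11.4, 120.4]
tcp_rot: [-180.0, 0.1, 175.5]
ft_force: [-1.1, 0.3, 0.5]
finger_gap: 59.6
grip_force: 0.0
```

{"name": "play_rows", "arguments": {"motion": [[[0,0,0,0,0,0],[0,0,0,0,0,0],[0,0,0,0,0,0],[0,0,0,0,0,0],[0,0,0,0,0,0]]], "jaw": 0, "squeeze": 60}}

```text
time: 12.1
tool_pos: [625.2, 12.2, 121.0]
tcp_rot: [-180.0, 0.2, 175.5]
ft_force: [-1.2, -1.7, 5.2]
finger_gap: 24.5
grip_force: 58.5
```

Run:
```python
from h import *
go(625,11,118,176)
```

```text
t 12.1 tcp [625.2  12.2 121. ] [-180.     0.2  175.5] F [-1.2 -1.7  5.2] shift cm [ 0.013 -0.116  0.304] rot [-0.   0.2 -0.5]
```

{"name": "play_rows", "arguments": {"motion": [[[0,0,-0.5,0,0,0],[0,0,-1,0,0,0],[0,0,-1.5,0,0,0],[0,0,-1.5,0,0,0],[0,0,-1.5,0,0,0]]]}}

```text
time: 12.6
tool_pos: [625.0, 12.2, 134.6]
tcp_rot: [-180.0, 0.2, 175.5]
ft_force: [5.6, -1.3, -1.8]
finger_gap: 24.5
grip_force: 59.4
```

{"name": "play_rows", "arguments": {"motion": [[[0,0.8,0,0,0,0],[0,1.7,0,0,0,0],[0,2.6,0,0,0,0],[0,3.4,0,0,0,0],[0,4,0,0,0,0]]]}}

```text
time: 13.1
tool_pos: [628.0, 52.2, 134.5]
tcp_rot: [-180.0, 0.1, 175.5]
ft_force: [4.9, -3.7, -0.9]
finger_gap: 24.1
grip_force: 59.5
```

{"name": "play_rows", "arguments": {"motion": [[[0,0,0,0,0,0],[0,0,0,0,0,0]]]}}

```text
time: 13.3
tool_pos: [628.1, 53.0, 134.5]
tcp_rot: [180.0, 0.1, 175.6]
ft_force: [5.5, 1.6, -2.8]
finger_gap: 24.2
grip_force: 59.5
```

Run:
```python
from h import *
import pickle
s=sensors.sense();d=snap('wrist','w6');d['s']=s;pickle.dump(d,open('w6.pkl','wb'))
go(627,51.5,118,175.5)
```

```text
t 13.35 tcp [628.1  53.  134.5] [1.799e+02 1.000e-01 1.756e+02] F [ 5.6  2.4 -2.4] shift cm [ 0.102 -0.156  1.649] rot [0.1 0.1 0.1]
```

View pics/w6.png

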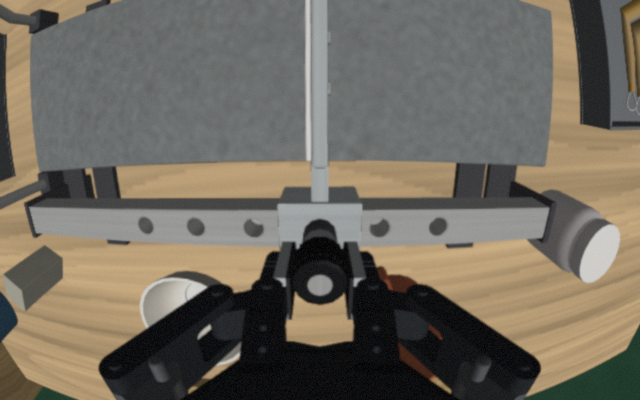

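The stop has moved: three holes are now exposed on the wire side (145, 195, 253) and two beyond it (379, 438). I'll press the knob down.

{"name": "play_rows", "arguments": {"motion": [[[0,0,0.4,0,0,0],[0,0,0.8,0,0,0],[0,0,1.2,0,0,0],[0,0,1.5,0,0,0],[0,0,1.5,0,0,0]]]}}

```text
time: 13.85
tool_pos: [628.2, 52.5, 120.9]
tcp_rot: [180.0, 0.2, 175.5]
ft_force: [2.0, 0.9, 9.7]
finger_gap: 24.4
grip_force: 61.2
```

{"name": "play_rows", "arguments": {"motion": [[[0,0,0.1,0,0,0],[0,0,0.2,0,0,0],[0,0,0.2,0,0,0]]]}}

```text
time: 14.15
tool_pos: [628.5, 52.5, 120.7]
tcp_rot: [180.0, 0.2, 175.5]
ft_force: [-5.6, 0.6, 20.2]
finger_gap: 24.0
grip_force: 61.9
```

Run:
```python
from h import *
go(627,51.5,118,175.5)
print(job.hand_in())
```

```text
t 14.15 tcp [628.5  52.5 120.7] [180.    0.2 175.5] F [-5.6  0.6 20.2] shift cm [ 0.138 -0.109  0.269] rot [0.  0.2 0. ]
the job is handed in; nothing more can be done
None
```

I handed the job in at about 14 s, with no verdict returned: the rib and loop tool are in their matching bins, and the stop is one hole (about 40 mm) farther from the wire with the knob held down at about 20 N, at its home height by the arm's reading.

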